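# Release the stage lock of a measuring table

### The arm

A 6-joint arm with a two-finger parallel gripper is mounted at the origin on the work surface. World frame = base frame: x ahead of the robot, y to its left, z up, the work surface at z = 0. Lengths are in m, angles in degrees, forces in N, time in s.
With the tool pointing down it reaches from about 0.275 to 0.825 m from the base axis. Payload 4.9 kg.
Tool frame: the origin (TCP) lies on the centre line of the jaws, within the pads' length; the fingertips stand 8 mm ahead of it and the grasp point (between the pads) lies 11 mm behind it; z points along the fingers, y is the direction in which the jaws open and shut (so a half turn about z gives the same grasp; the last joint's range is limited). The gripper opens to 85 mm and grips with 20 to 120 N. Pads are 22 mm wide; open, the fingers measure 114 mm over their backs; the gripper's body (76 mm by 85 mm) begins 54 mm behind the grasp point. The pads swing forward as they close: fully open they stand 13 mm farther back than shut.
Start: joints at [65.134, 18.69, -11.035, 60.275, 0, 82.311], TCP at [0.162, 0.525, 0.239] pointing down, gripper open.
Joint ranges: [-152.03, 152.03], [-55.5, 102.48], [-74.3, 77.21], [-110.64, 120.58], [-84.22, 78.4], [-180, 180]. Speed limits (degrees/s): [147.25, 147.25, 180, 180, 180, 180].

### API

Orientations are given as a 3x3 rotation matrix whose columns are the frame's x, y, z axes.
In Python, from station import * gives the robot as it stands.
- The arm moves only by the tool play_rows, never from a script. Its argument "commands" is a list of rows, each a list of 3 entries, a list of its own where there are three numbers: the finger opening in mm, from 0 to 85.4, then the shift along the world's x, y, z in mm, then the turn about the world's z in degrees. A call has 1 to 10 rows; each row shifts and turns the commanded pose from where the row before left it; what a row does not reach is not made up. A row lasts 1/10 s, in which the tool goes at most 50 mm and 8.59 degrees, less where a joint would pass 70% of its speed; a pose out of reach is approached as far as the arm can. A call with a gripper value outside its range is refused whole. The fingers move at their own pace and stop on an object; "force" is the grip in N (left out, the last holds). Time passes only in rows, so rows that do not move let the fingers close. It gives the time, the measured TCP pose, the force and the opening at its end, in the units of the state.
- sense(): the state, without advancing time (a new reading comes with each control period).
- grab_frame(name): name is "scene" or "side" or "wrist"; returns the picture (480x640x3 uint8, blue, green, red); there is no depth.
- camera_model(name): a dict with "fx", "fy", "cx", "cy" (pixels), "rvec" (rotation vector, rad) and "tvec" (3), from world to camera coordinates, as OpenCV has them. Camera axes: x right, y down, z forward; pixel columns grow to the right and rows downward; lengths in m; the calibration is good to about 2 mm. A picture is of the moment at which its call begins: read the wrist's pose just before it. camera_model takes no time and is no camera call; for the wrist camera it gives the pose at the moment of the call.
- sign_off(): hands the job in, once; it reports no verdict.
The state is a dict: "time_s": time; "joint_positions": joint angles; "dq": joint speeds; "effort": joint torques, N m; "position": TCP position; "orientation": TCP orientation; "ft_force": force on the tool from outside, world axes, zero at the start; "ft_torque": the same for the moment, N m; "width": finger opening in m.
Only numpy, scipy, OpenCV 4.12 (cv2) and the standard library are available. Lean on these libraries where they do the work, as an engineer would, in place of code of your own. Each camera call takes 0.05 s, during which the arm holds its last target.

### The job

Unlock the measuring stage: press its spring safety catch (the long flat thumb bar) right down with one fingertip and keep it down, and meanwhile with the other fingertip push the bolt by its upright tab all the way out of the keeper, to its end stop on the robot's right. Then let the catch spring back up into the bolt's last notch and take the hand away clear of everything. Nothing is to be pinched or picked up, and the things standing and lying around are left where they are.

Things in the scene. Friction and masses are not known exactly. Their poses are not given: they have to be found in the camera images.
- stage: Measuring stage fixed to the bench. Origin: bench height, under the middle of its lock. x: across the lock to the carriage (away from the robot), y: left along the bolt, z up. Grey base plate x -60 to 270, y +-150 mm, top 20 mm high. Aluminium carriage from x 60 mm on, 66 mm high with its glass. Two bolt guides at x 10 to 41, y -50 and +46 mm, 42 mm high.
- keeper (a point): Top of the keeper, the aluminium lug on the carriage that the shut bolt passes through: it fills x 10 to 60, y 60 to 78 mm of the stage frame, up to 60 mm above the bench; the point is at x 49, y 69 mm.
- catch_top (a point): Centre of the top face of the catch's thumb bar: flat steel, 120 mm long (stage y -52 to +67), 22 mm wide (stage x -35 to -13), level, 52 mm above the bench at rest. It goes straight down with the catch. Pressing anywhere along it works and a fingertip can slide along it; only two screw heads, 9 mm wide at y -45 and +60 mm, stand 2.5 mm proud.
- catch (a joint): How far the catch is pressed down, in m: 0 up, 0.008 right down at its stop. Its spring gives about 4 N at rest, 7 N right down. An arm of it stands in a notch of the bolt and blocks it; from 5 mm down the bolt is free. The bolt has three notches (shut, half-way at 0.015, open at 0.030): a catch let go half-way drops in and blocks it again.
- bolt_tab (a point): Middle of the upper edge of the bolt's bent-up tab, an upright steel plate 30 mm wide (stage x 10 to 40), 7 mm thick (along y), 79 mm high above the bench. It moves with the bolt; shut, it is at stage y 0. The bolt's flat bar runs along y below it (x 12 to 32), its top 38 mm above the bench, so a fingertip beside the tab can reach down to there (42 mm over the guides).
- bolt (a joint): How far the bolt is drawn, in m, along the stage's -y (to the right): 0 shut in the keeper, 0.030 fully open at its end stop. It slides with about 2.5 N of friction and stays where it is left. Shut or open it has about 1.5 mm of play past the catch.
- ring_gauge: plain steel ring gauge, 60 mm across, 20 mm high, on the stage's glass; not part of the job. Origin at the centre of its underside.
- bush: turned brass bush, 24 mm across, 32 mm high, standing on the stage's base plate near its right end; not part of the job. Origin at the centre of its underside.
- gauge_block: upright steel gauge block 9 x 30 x 35 mm, standing on the stage's base plate near its left end; not part of the job. Origin at the centre of its underside.
- pen: black pen with a blue cap, 155 mm long, lying on the bench on the near side of the stage; not part of the job. Origin at the centre of its underside.
- micrometer: outside micrometer with grey frame and metal barrel, about 120 mm long, lying on the bench to the left of the stage; not part of the job. Origin at the centre of its underside.
- caliper: digital caliper, 210 mm long, lying on the bench far to the left; not part of the job. Origin at the centre of its underside.
- loupe: black magnifier loupe, 44 mm across, 40 mm high, on the bench to the right; not part of the job. Origin at the centre of its underside.
- cleaner: white bottle of lens cleaner, 50 mm across, 130 mm high, on the bench to the right; not part of the job. Origin at the centre of its underside.

How it is judged:
By the outcome, as a careful person would: the job done as asked, in the order asked, and still so for the second after the job is handed in, with the robot touching nothing.
It also fails if it takes over 38 s, if anything falls off the work surface, if the arm or the gripper's body presses on something with over 40 N, if the wrist force passes 120 N, or if a joint passes its speed limit or range.

## Working session

There is one attempt and no reset: what is moved stays moved. The work goes in short steps, Python scripts to look and compute and a tool call to move; the robot and the scene stay as the last step left them, time stands still between calls to the robot, and variables do not carry over. Pictures are saved under pics/ and viewed, and the job is handed in when it is done.

Besides the shell and the picture viewer there is one more tool, called after "Emit:" as name([rows], argument=value, ...), one row to a line, values as JSON. play_rows: Moves the arm, as the interface text tells. Its arguments: {"type":"object","properties":{"commands":{"type":"array"},"force":{"type":"number"}},"required":["commands"]}

```bash
mkdir -p pics; ls
python3 - <<'E'
from station import *
import cv2
print(sense())
for n in ("scene","side","wrist"):
    m=camera_model(n); print(n,m)
    cv2.imwrite(f"pics/{n}0.png",grab_frame(n))
E
```

```text
pics
{'time_s': 0.0, 'joint_positions': array([ 6.51337027e+01,  1.87310743e+01, -1.10929370e+01,  6.02741150e+01,
        1.26652774e-03,  8.23122845e+01]), 'dq': array([ 0.06502257, -0.01661286, -0.03323733, -0.02304788,  0.00550521,
       -0.00940914]), 'effort': array([ 1.56871984e-04, -4.43400192e+01,  2.62441796e+01,  1.54981337e-02,
       -2.90960415e-04,  2.64466875e-07]), 'position': array([0.16217074, 0.52495009, 0.23850615]), 'orientation': array([[-9.55388738e-01,  2.95350321e-01, -7.40218538e-04],
       [ 2.95351142e-01,  9.55387522e-01, -1.54455536e-03],
       [ 2.51010633e-04, -1.69427519e-03, -9.99998533e-01]]), 'ft_force': array([-0.51813557,  0.13421425,  0.21248327]), 'ft_torque': array([-0.02828869,  0.01099021, -0.05208791]), 'width': 0.08506156644544247}
scene {'fx': 569.0663204109118, 'fy': 569.0663204109118, 'cx': 320.1937526518075, 'cy': 247.57949941459435, 'rvec': array([ 2.15362771,  0.53241202, -0.28438485]), 'tvec': array([-0.50365563, -0.0784327 ,  1.72983214])}
side {'fx': 522.2103516359792, 'fy': 522.2103516359792, 'cx': 318.786803077563, 'cy': 238.24712938557545, 'rvec': array([ 0.34962808, -2.7880771 ,  1.14640415]), 'tvec': array([0.57613493, 0.12285427, 1.32543278])}
wrist {'fx': 373.5298335026035, 'fy': 373.5298335026035, 'cx': 322.49172314417456, 'cy': 235.91405470925125, 'rvec': array([-2.32223667, -1.71384061, -0.2572594 ]), 'tvec': array([-0.5491858 , -0.03940152,  0.37978855])}
```

View pics/scene0.png

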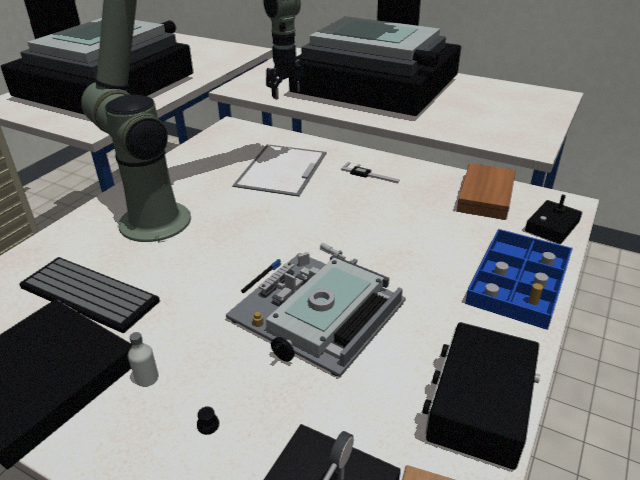

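View pics/side0.png

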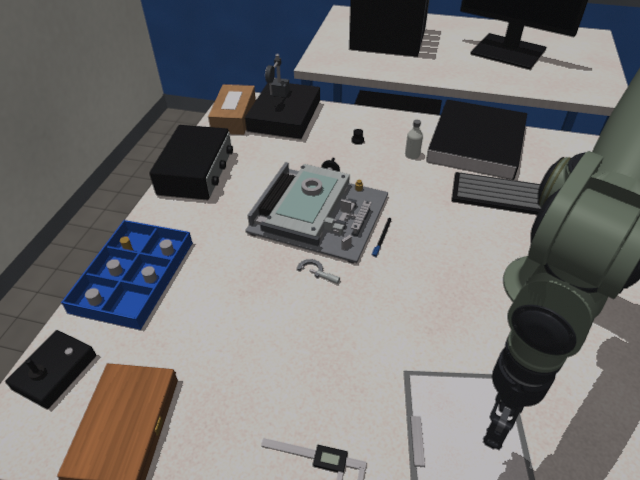

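View pics/wrist0.png

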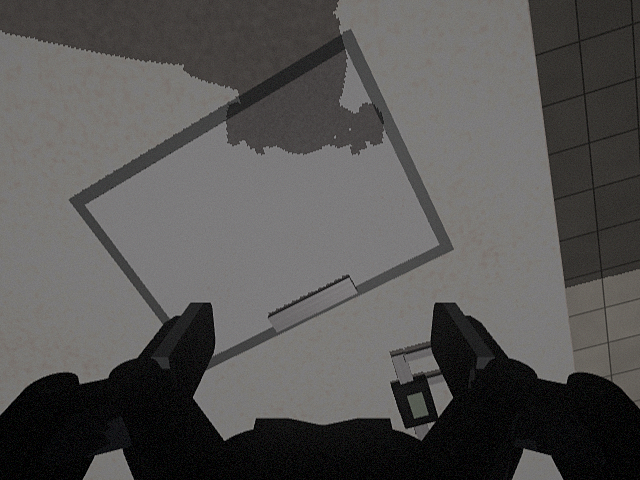

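The scene shows the stage around (315,310), and the side view around (315,210). The lock faces the robot. Next I'll enlarge both.

Run:
```python
import cv2
a=cv2.imread("pics/scene0.png")[235:385,215:415]
cv2.imwrite("pics/scene0c.png",cv2.resize(a,None,fx=4,fy=4,interpolation=cv2.INTER_CUBIC))
a=cv2.imread("pics/side0.png")[145:295,235:435]
cv2.imwrite("pics/side0c.png",cv2.resize(a,None,fx=4,fy=4,interpolation=cv2.INTER_CUBIC))
```

```text
(no output)
```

View pics/scene0c.png

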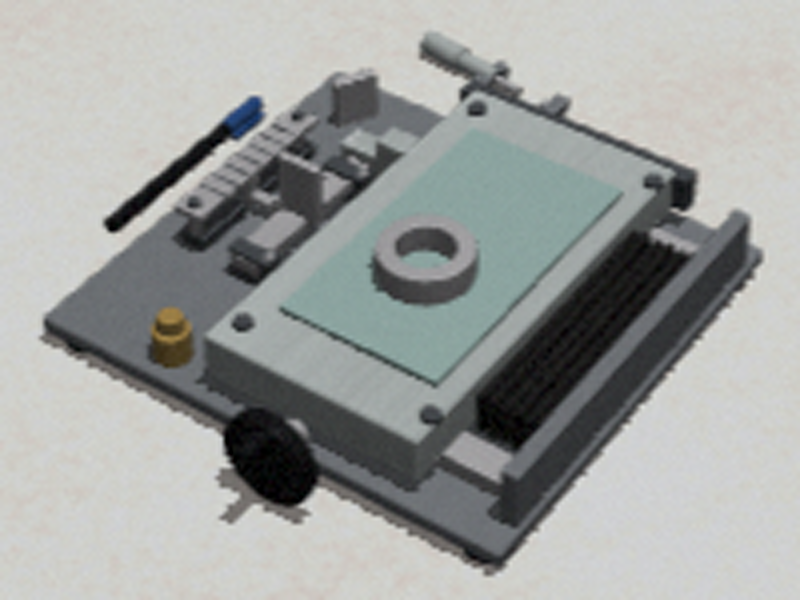

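View pics/side0c.png

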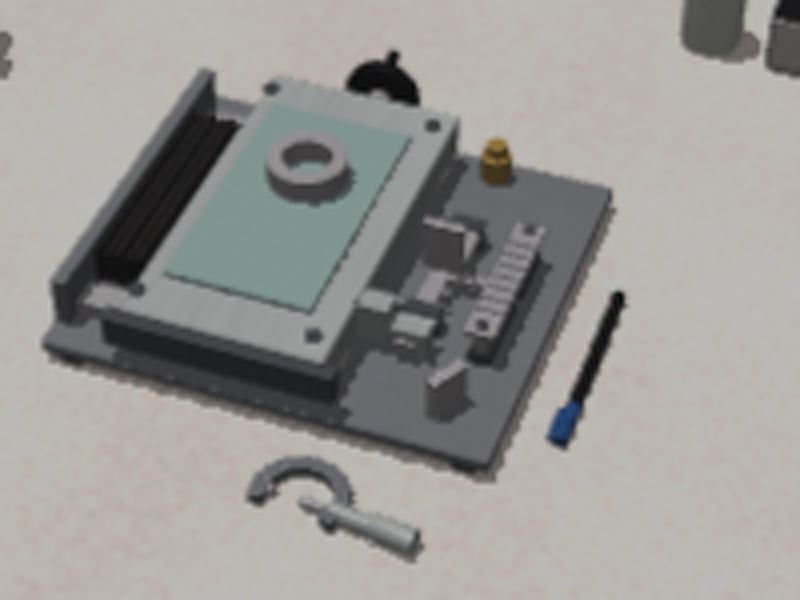

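```bash
cat > fit.py <<'E'
import numpy as np, cv2
from scipy.optimize import least_squares
from station import *
P=dict(A=(-60,-150,20),B=(270,-150,20),C=(-60,150,20),D=(270,150,20),
 b1=(-35,-52,52),b2=(-13,-52,52),b3=(-35,67,52),b4=(-13,67,52),t1=(10,0,79),t2=(40,0,79))
S=dict(A=(45,318),C=(332,75),D=(760,255),B=(490,557),b1=(178,208),b3=(290,113),b4=(318,120),t1=(281,155),t2=(323,172))
Z=dict(A=(612,190),C=(490,465),D=(45,340),b1=(547,230),b2=(520,222),b3=(490,343),b4=(467,325),t1=(468,235),t2=(425,217))
obs=[("scene",k,np.array(v)/4+(215,235)) for k,v in S.items()]+[("side",k,np.array(v)/4+(235,145)) for k,v in Z.items()]
M={n:camera_model(n) for n in("scene","side")}
def proj(n,p):
    m=M[n];K=np.array([[m['fx'],0,m['cx']],[0,m['fy'],m['cy']],[0,0,1]])
    return cv2.projectPoints(np.array(p,float).reshape(-1,3),m['rvec'],m['tvec'],K,None)[0].reshape(-1,2)
def W(q,k):
    c,s=np.cos(q[2]),np.sin(q[2]);x,y,z=np.array(P[k])/1000
    return [q[0]+c*x-s*y,q[1]+s*x+c*y,z]
if __name__=="__main__":
    for use in(("scene","side"),("scene",),("side",)):
        o=[a for a in obs if a[0] in use]
        f=lambda q:np.concatenate([proj(n,W(q,k))[0]-uv for n,k,uv in o])
        r=least_squares(f,[.5,0,0],loss='soft_l1')
        print(use,r.x[:2],np.degrees(r.x[2]))
        R=f(r.x).reshape(-1,2)
        for a,e in zip(o,R): print(a[0],a[1],e.round(2))
E
python3 fit.py
```

```text
('scene', 'side') [ 0.52219344 -0.11129711] -7.137889166903547
scene A [-2.2  -0.94]
scene C [ 1.06 -1.77]
scene D [ 0.58 -1.76]
scene B [ 0.73 -0.52]
scene b1 [-2.05 -1.53]
scene b3 [-0.35 -2.13]
scene b4 [-0.62 -0.94]
scene t1 [-0.9  -1.27]
scene t2 [-1.69 -1.15]
side A [ 0.75 -1.35]
side C [-1.05 -1.06]
side D [-1.9  -1.29]
side b1 [-0.26 -1.23]
side b2 [-0.88 -1.05]
side b3 [ 0.57 -2.27]
side b4 [-1.4   0.19]
side t1 [-1.2 -2.1]
side t2 [-0.65 -0.15]
('scene',) [ 0.52577592 -0.11447841] -7.284519634033972
scene A [-1.84  0.24]
scene C [ 1.76 -0.77]
scene D [ 1.48 -0.35]
scene B [1.23 1.23]
scene b1 [-1.56 -0.4 ]
scene b3 [ 0.29 -1.07]
scene b4 [0.02 0.14]
scene t1 [-0.32 -0.13]
scene t2 [-1.1   0.04]
('side',) [ 0.51932855 -0.10738616] -6.921084343158924
side A [ 1.33 -0.47]
side C [-0.04  0.21]
side D [-1.41  0.12]
side b1 [ 0.43 -0.23]
side b2 [-0.22 -0.04]
side b3 [ 1.43 -1.12]
side b4 [-0.57  1.36]
side t1 [-0.48 -1.02]
side t2 [0.03 0.94]
```

Emit:
play_rows([
  [35, [18, -31, 0], -4],
  [35, [18, -31, 0], -4],
  [35, [18, -31, 0], -4],
  [35, [18, -31, 0], -4],
  [35, [18, -31, 0], -4],
  [35, [18, -31, 0], -4],
  [35, [18, -31, 0], -4],
  [35, [18, -31, 0], -4],
  [35, [18, -31, 0], -4],
  [35, [18, -31, 0], -4],
], force=40)

```text
time_s: 1.15
position: [0.3428, 0.2141, 0.2392]
orientation: [[-0.54, 0.842, -0.0], [0.842, 0.54, -0.0], [-0.0, -0.0, -1.0]]
ft_force: [0.4, 0.3, -0.3]
width: 0.0349
```

Emit:
play_rows([
  [35, [18, -31, 0], -4],
  [35, [18, -31, 0], -4],
  [35, [18, -31, 0], -4],
  [35, [18, -31, 0], -4],
  [35, [18, -31, 0], -4],
  [35, [18, -31, 0], -4],
  [35, [18, -31, 0], -4],
  [35, [18, -31, 0], -4],
  [35, [18, -31, 0], -4],
  [35, [18, -31, 0], -4],
])

```text
time_s: 2.15
position: [0.5228, -0.0959, 0.239]
orientation: [[0.128, 0.992, -0.0], [0.992, -0.128, 0.0], [0.0, -0.0, -1.0]]
ft_force: [0.7, 1.3, 0.5]
width: 0.0351
```

Emit:
play_rows([
  [35, [0, 0, 0], 0],
  [35, [0, 0, 0], 0],
])

```text
time_s: 2.35
position: [0.5221, -0.0948, 0.2386]
orientation: [[0.126, 0.992, -0.001], [0.992, -0.126, 0.001], [0.001, -0.001, -1.0]]
ft_force: [0.1, -0.4, -0.5]
width: 0.0346
```

Run:
```python
from station import *
import cv2,json,numpy as np
s=sense();m=camera_model("wrist");f=grab_frame("wrist")
cv2.imwrite("pics/w1.png",f)
json.dump({k:np.array(v).tolist() for k,v in m.items()},open("w1.json","w"))
R=cv2.Rodrigues(m['rvec'])[0]
print(s['time_s'],s['position'],s['orientation'].round(4),s['width'],s['ft_force'],s['joint_positions'],"cam",-R.T@m['tvec'])
```

```text
2.35 [ 0.52206163 -0.09483085  0.23864423] [[ 1.257e-01  9.921e-01 -1.400e-03]
 [ 9.921e-01 -1.257e-01  8.000e-04]
 [ 6.000e-04 -1.500e-03 -1.000e+00]] 0.03460455924490496 [ 0.13176146 -0.43999641 -0.52589396] [-1.82786853e+01  1.67297359e+01 -1.38996195e+01  5.94607702e+01
  1.80476386e-02  7.89433775e+01] cam [ 0.53241244 -0.01949037  0.37296373]
```

View pics/w1.png

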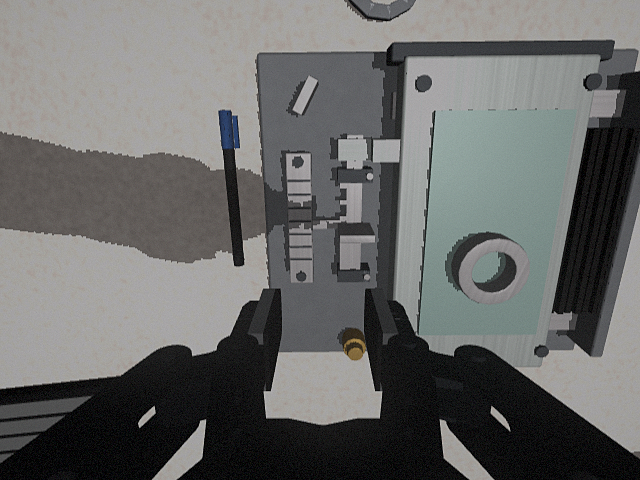

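The wrist view shows the whole lock: thumb bar from about (300,152) to (300,283), tab top near (357,232), keeper at (385,150). I'll enlarge it.

Run:
```python
import cv2
a=cv2.imread("pics/w1.png")
cv2.imwrite("pics/w1c.png",cv2.resize(a[140:290,240:440],None,fx=4,fy=4,interpolation=cv2.INTER_CUBIC))
b=cv2.convertScaleAbs(a[280:400,230:420],alpha=3)
cv2.imwrite("pics/w1d.png",cv2.resize(b,None,fx=4,fy=4,interpolation=cv2.INTER_CUBIC))
```

```text
(no output)
```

View pics/w1c.png

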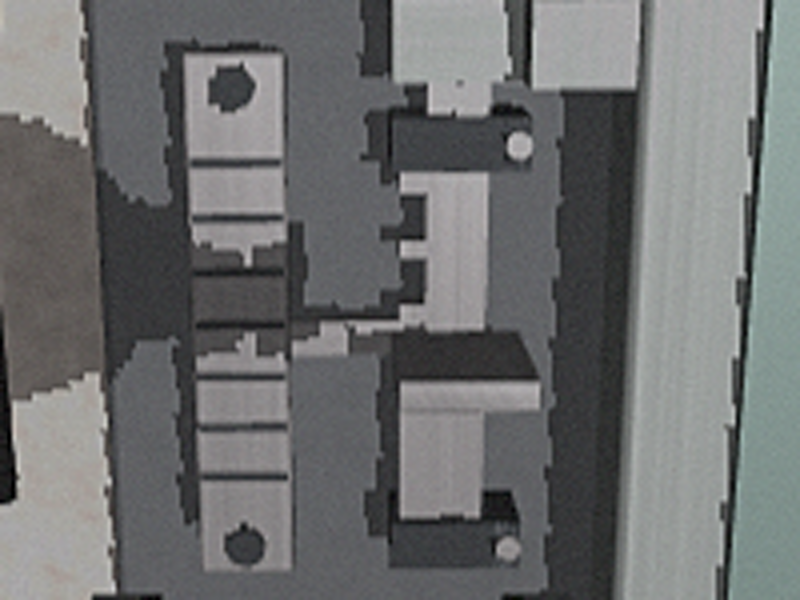

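View pics/w1d.png

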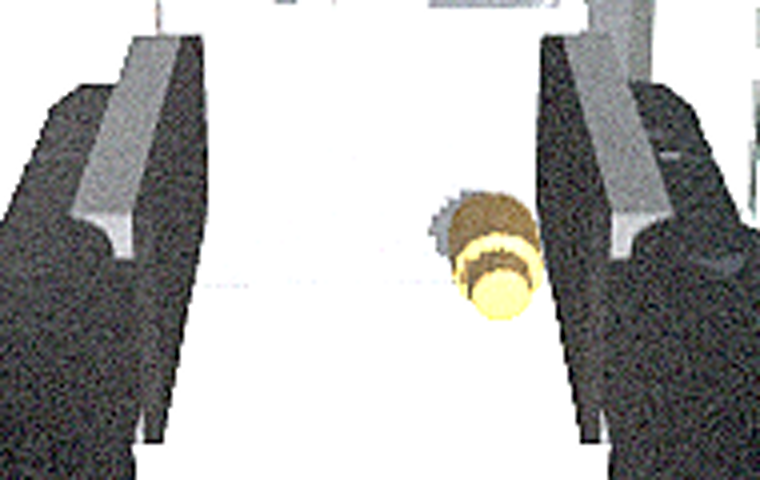

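```bash
cat > fit2.py <<'E'
from fit import *
import json
M["wrist"]={k:np.array(v) for k,v in json.load(open("w1.json")).items()}
Wp=dict(b3=(185,53),b4=(285,53),b1=(204,571),b2=(291,570),t1=(400,394),t2=(540,394))
o=[("wrist",k,np.array(v)/4+(240,140)) for k,v in Wp.items()]+[("wrist","C",np.array((258,53.))),("wrist","A",np.array((271,352.)))]
f=lambda q:np.concatenate([proj(n,W(q,k))[0]-uv for n,k,uv in o])
r=least_squares(f,[.5,0,0],loss='soft_l1')
print(r.x[:2],np.degrees(r.x[2]))
for a,e in zip(o,f(r.x).reshape(-1,2)): print(a[1],e.round(2))
E
python3 fit2.py
```

```text
[ 0.52436576 -0.11318596] -7.276080666555674
b3 [-0.32 -0.12]
b4 [ 0.81 -0.09]
b1 [-1.51  0.06]
b2 [0.23 0.34]
t1 [-0.42  0.27]
t2 [0.89 0.32]
C [-0.4  -1.86]
A [0.44 0.61]
```

Emit:
play_rows([
  [45, [1.4, 0.8, -20], 0],
  [45, [1.4, 0.8, -30], 0],
  [45, [1.4, 0.9, -35], 0],
  [45, [1.4, 0.9, -35], 0],
  [45, [0, 0, -20], 0],
  [45, [0, 0, -10], 0],
  [45, [0, 0, 0], 0],
  [45, [0, 0, 0], 0],
])

```text
time_s: 3.2
position: [0.5285, -0.0908, 0.0903]
orientation: [[0.124, 0.992, 0.001], [0.992, -0.124, -0.0], [-0.0, 0.001, -1.0]]
ft_force: [0.6, 0.2, 0.7]
width: 0.0448
```

Run:
```python
from station import *
import cv2
s=sense();f=grab_frame("wrist");g=grab_frame("side");h=grab_frame("scene")
print(s['position'],s['width'],s['ft_force'])
cv2.imwrite("pics/w2.png",cv2.convertScaleAbs(f,alpha=1.6))
z=cv2.resize(g[160:260,310:410],None,fx=5,fy=5,interpolation=cv2.INTER_CUBIC)
cv2.imwrite("pics/side2.png",z)
cv2.imwrite("pics/sc2.png",cv2.resize(h[225:325,230:330],None,fx=5,fy=5,interpolation=cv2.INTER_CUBIC))
```

```text
[ 0.52849859 -0.09077613  0.09029699] 0.044835693688580126 [0.5569339  0.18635991 0.70928096]
```

View pics/w2.png

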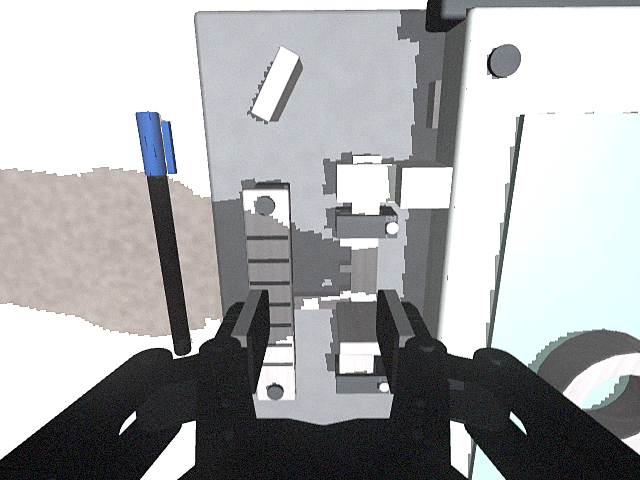

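View pics/side2.png

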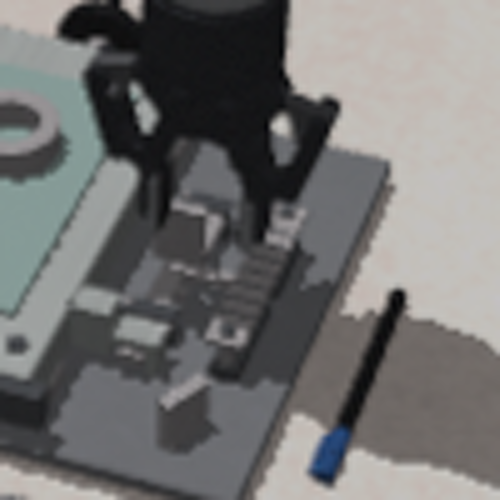

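View pics/sc2.png

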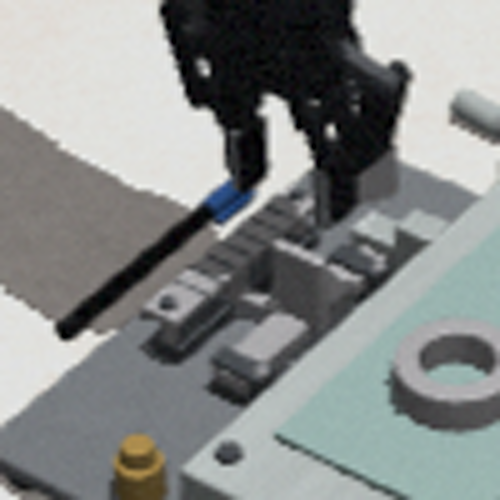

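```bash
python3 - <<'E'
from station import *
import cv2,numpy as np
m=camera_model("wrist");R=cv2.Rodrigues(m['rvec'])[0];C=-R.T@m['tvec']
print(C,R.T[:,2])
yaw=np.radians(-7.26);c,s=np.cos(yaw),np.sin(yaw);o=np.array([.5243,-.1130])
st=lambda p:np.array([[c,s],[-s,c]])@(np.array(p[:2])-o)*1000
print("tcp",st(sense()['position']))
for uv in((268,290),(377,290),(243,290),(401,292)):
    d=R.T@np.array([(uv[0]-m['cx'])/m['fx'],(uv[1]-m['cy'])/m['fy'],1])
    for z in(.074,.080,.086): print(uv,z,st(C+d*(z-C[2])/d[2]).round(1))
E
python3 - <<'E'
import cv2
a=cv2.imread("pics/w2.png")
cv2.imwrite("pics/w2c.png",cv2.resize(cv2.convertScaleAbs(a[270:400,220:420],alpha=1.6),None,fx=4,fy=4,interpolation=cv2.INTER_CUBIC))
E
```

```text
[ 0.53880959 -0.01572842  0.22494019] [-0.0343768  -0.29629153 -0.95447869]
tcp [ 1.95650396 22.10743887]
(268, 290) 0.074 [-21.5  26. ]
(268, 290) 0.08 [-20.5  28.9]
(268, 290) 0.086 [-19.6  31.8]
(377, 290) 0.074 [26.9 26. ]
(377, 290) 0.08 [25.9 28.9]
(377, 290) 0.086 [24.9 31.8]
(243, 290) 0.074 [-32.5  26. ]
(243, 290) 0.08 [-31.2  28.9]
(243, 290) 0.086 [-29.8  31.8]
(401, 292) 0.074 [37.6 25.1]
(401, 292) 0.08 [36.2 28. ]
(401, 292) 0.086 [34.8 30.9]
```

View pics/w2c.png

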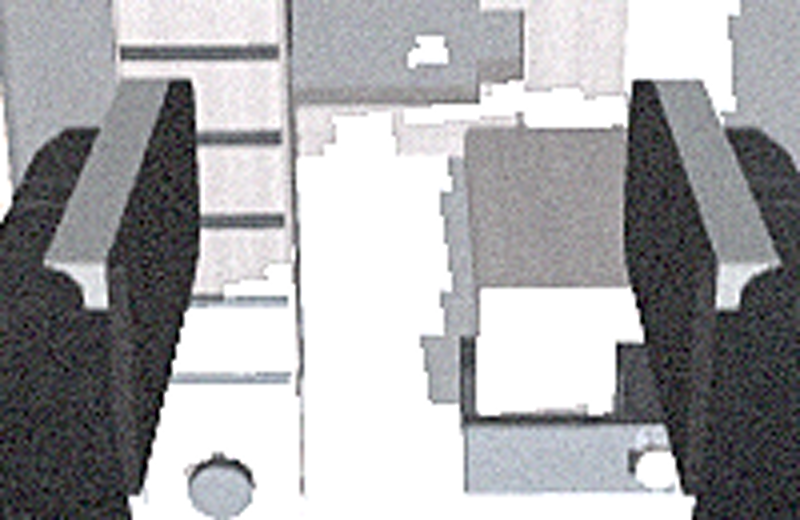

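Emit:
play_rows([
  [45, [0, 0, -12], 0],
  [45, [0, 0, -8], 0],
  [45, [0, 0, -4], 0],
  [45, [0, 0, 0], 0],
  [45, [0, 0, 0], 0],
])

```text
time_s: 3.85
position: [0.5278, -0.0911, 0.065]
orientation: [[0.125, 0.992, -0.001], [0.992, -0.125, 0.0], [0.0, -0.001, -1.0]]
ft_force: [-0.2, 0.2, 0.9]
width: 0.0449
```

Emit:
play_rows([
  [45, [0, 0, -2], 0],
  [45, [0, 0, -1], 0],
  [45, [0, 0, 0], 0],
])

```text
time_s: 4.15
position: [0.528, -0.0911, 0.0622]
orientation: [[0.125, 0.992, -0.0], [0.992, -0.125, 0.0], [0.0, -0.0, -1.0]]
ft_force: [-0.1, 0.1, 1.0]
width: 0.045
```

Emit:
play_rows([
  [45, [0, 0, -2], 0],
  [45, [0, 0, -1], 0],
  [45, [0, 0, 0], 0],
])

```text
time_s: 4.45
position: [0.5279, -0.0911, 0.0591]
orientation: [[0.125, 0.992, -0.0], [0.992, -0.125, 0.0], [0.0, -0.0, -1.0]]
ft_force: [-0.2, -0.4, 0.0]
width: 0.045
```

Emit:
play_rows([
  [45, [0, 0, -2], 0],
  [45, [0, 0, 0], 0],
])

```text
time_s: 4.65
position: [0.5282, -0.0911, 0.0574]
orientation: [[0.125, 0.992, 0.0], [0.992, -0.125, -0.0], [-0.0, 0.0, -1.0]]
ft_force: [-0.1, 1.0, 3.6]
width: 0.0453
```

Emit:
play_rows([
  [45, [0, 0, -2], 0],
  [45, [0, 0, 0], 0],
])

```text
time_s: 4.85
position: [0.5282, -0.0911, 0.0554]
orientation: [[0.125, 0.992, 0.0], [0.992, -0.125, -0.0], [-0.0, 0.0, -1.0]]
ft_force: [0.4, 0.3, 4.4]
width: 0.0452
```

Emit:
play_rows([
  [45, [0, 0, -2], 0],
  [45, [0, 0, 0], 0],
])

```text
time_s: 5.05
position: [0.5282, -0.0912, 0.0533]
orientation: [[0.125, 0.992, 0.0], [0.992, -0.125, -0.0], [-0.0, 0.0, -1.0]]
ft_force: [-0.2, 0.2, 4.0]
width: 0.0449
```

Run:
```python
from station import *
import cv2,numpy as np
s=sense();f=grab_frame("wrist");g=grab_frame("side")
print(s['position'],s['width'],s['ft_force'])
a=cv2.resize(cv2.convertScaleAbs(f[240:420,220:440],alpha=2),None,fx=3,fy=3,interpolation=cv2.INTER_CUBIC)
cv2.imwrite("pics/w3.png",a)
cv2.imwrite("pics/side3.png",cv2.resize(g[170:240,320:400],None,fx=7,fy=7,interpolation=cv2.INTER_CUBIC))
```

```text
[ 0.52819846 -0.09115241  0.05328907] 0.04488235842861734 [-0.21502625  0.24175106  4.02729008]
```

View pics/w3.png

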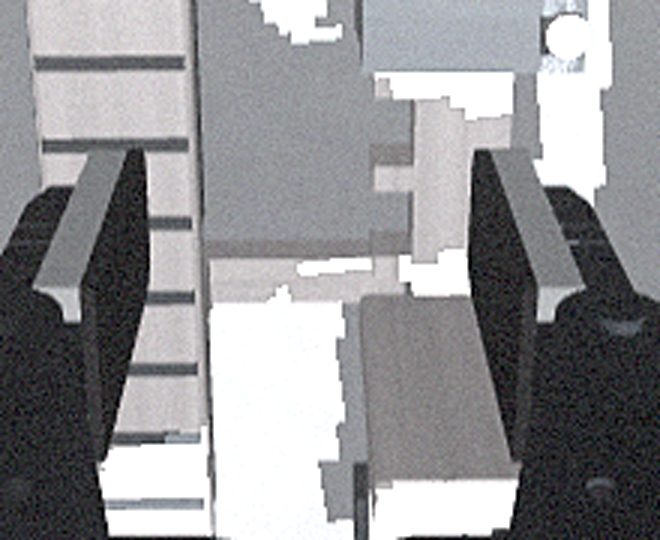

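View pics/side3.png

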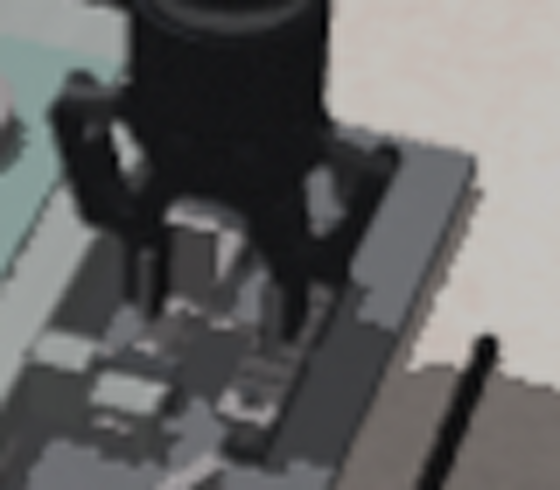

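Emit:
play_rows([
  [45, [0, 0, -1], 0],
  [45, [0, 0, -1], 0],
  [45, [0, 0, 0], 0],
])

```text
time_s: 5.45
position: [0.5282, -0.0911, 0.0514]
orientation: [[0.125, 0.992, 0.0], [0.992, -0.125, -0.0], [-0.0, 0.0, -1.0]]
ft_force: [-0.4, 0.7, 6.3]
width: 0.0451
```

Emit:
play_rows([
  [45, [0, 0, -1], 0],
  [45, [0, 0, 0], 0],
])

```text
time_s: 5.65
position: [0.5282, -0.0912, 0.0504]
orientation: [[0.125, 0.992, 0.0], [0.992, -0.125, -0.0], [0.0, 0.0, -1.0]]
ft_force: [-0.9, 0.8, 5.9]
width: 0.045
```

Emit:
play_rows([
  [45, [0, 0, -0.7], 0],
  [45, [0, 0, 0], 0],
])

```text
time_s: 5.85
position: [0.5282, -0.0911, 0.0498]
orientation: [[0.125, 0.992, 0.0], [0.992, -0.125, -0.0], [-0.0, 0.0, -1.0]]
ft_force: [-0.4, -0.1, 7.6]
width: 0.0452
```

One more step to feel the stop.

Emit:
play_rows([
  [45, [0, 0, -0.6], 0],
  [45, [0, 0, 0], 0],
])

```text
time_s: 6.05
position: [0.5282, -0.0911, 0.0497]
orientation: [[0.125, 0.992, 0.0], [0.992, -0.125, -0.0], [-0.0, 0.0, -1.0]]
ft_force: [-1.9, 1.4, 10.7]
width: 0.0452
```

Emit:
play_rows([
  [45, [0, 0, -0.6], 0],
  [45, [0, 0, 0], 0],
])

```text
time_s: 6.25
position: [0.5282, -0.0911, 0.0497]
orientation: [[0.125, 0.992, 0.001], [0.992, -0.125, -0.0], [-0.0, 0.001, -1.0]]
ft_force: [-3.6, 1.8, 15.5]
width: 0.0455
```

Emit:
play_rows([
  [45, [-0.38, -2.98, 0.4], 0],
  [45, [-0.25, -1.98, 0], 0],
  [45, [-0.25, -1.98, 0], 0],
  [45, [-0.25, -1.98, 0], 0],
  [45, [-0.25, -1.98, 0], 0],
  [45, [-0.25, -1.98, 0], 0],
])

```text
time_s: 6.85
position: [0.5276, -0.1002, 0.0498]
orientation: [[0.123, 0.992, 0.003], [0.992, -0.123, 0.009], [0.009, 0.002, -1.0]]
ft_force: [1.0, 13.4, 12.8]
width: 0.045
```

Emit:
play_rows([
  [45, [-0.25, -1.98, 0], 0],
  [45, [-0.25, -1.98, 0], 0],
  [45, [-0.25, -1.98, 0], 0],
  [45, [-0.25, -1.98, 0], 0],
])

```text
time_s: 7.25
position: [0.5267, -0.108, 0.0497]
orientation: [[0.123, 0.992, 0.004], [0.992, -0.123, 0.009], [0.009, 0.003, -1.0]]
ft_force: [0.9, 12.7, 12.3]
width: 0.0452
```

Emit:
play_rows([
  [45, [-0.25, -1.98, 0], 0],
  [45, [-0.25, -1.98, 0], 0],
  [45, [-0.25, -1.98, 0], 0],
  [45, [-0.25, -1.98, 0], 0],
  [45, [-0.25, -1.98, 0], 0],
  [45, [-0.25, -1.98, 0], 0],
])

```text
time_s: 7.85
position: [0.5253, -0.1201, 0.0497]
orientation: [[0.123, 0.992, 0.004], [0.992, -0.123, 0.008], [0.009, 0.003, -1.0]]
ft_force: [2.2, 12.9, 13.8]
width: 0.045
```

Run:
```python
from station import *
import cv2,numpy as np
f=grab_frame("wrist");s=sense()
print(s['position'],s['width'],s['ft_force'])
a=cv2.resize(cv2.convertScaleAbs(f[180:440,200:460],alpha=2),None,fx=2.3,fy=2.3,interpolation=cv2.INTER_CUBIC)
cv2.imwrite("pics/w4.png",a)
```

```text
[ 0.52521504 -0.12047971  0.04971662] 0.045334565568803005 [ 1.58224935 11.40213775 12.71034649]
```

View pics/w4.png

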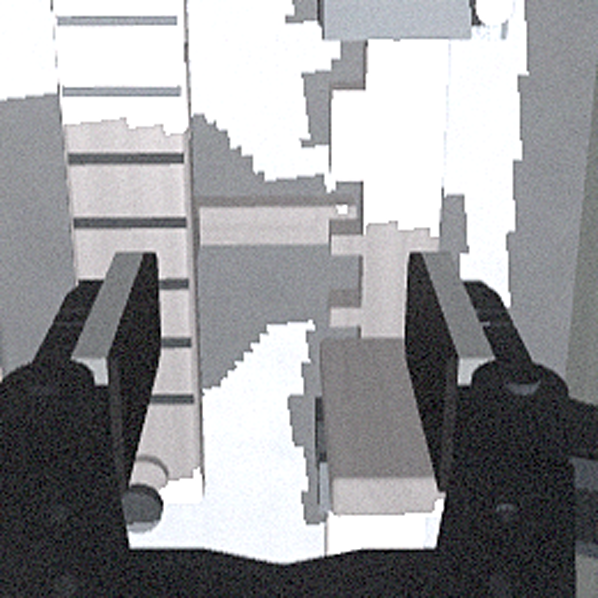

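Emit:
play_rows([
  [45, [-0.25, -1.98, 0], 0],
  [45, [-0.25, -1.98, 0], 0],
  [45, [-0.25, -1.98, 0], 0],
  [45, [0, 0, 0], 0],
])

```text
time_s: 8.3
position: [0.5245, -0.1265, 0.0497]
orientation: [[0.123, 0.992, 0.004], [0.992, -0.123, 0.007], [0.008, 0.003, -1.0]]
ft_force: [1.5, 9.9, 12.6]
width: 0.0457
```

Emit:
play_rows([
  [45, [-0.25, -1.98, 0], 0],
  [45, [0, 0, 0], 0],
])

```text
time_s: 8.5
position: [0.5243, -0.1283, 0.0497]
orientation: [[0.123, 0.992, 0.004], [0.992, -0.123, 0.008], [0.008, 0.003, -1.0]]
ft_force: [2.1, 11.5, 12.3]
width: 0.0451
```

Emit:
play_rows([
  [45, [-0.25, -1.98, 0], 0],
  [45, [0, 0, 0], 0],
])

```text
time_s: 8.7
position: [0.5243, -0.1284, 0.0497]
orientation: [[0.121, 0.993, 0.005], [0.993, -0.121, 0.012], [0.012, 0.003, -1.0]]
ft_force: [2.0, 17.8, 13.2]
width: 0.0447
```

Emit:
play_rows([
  [45, [0, 0, -0.2], 0],
  [45, [0, 0, 2], 0],
  [45, [0, 0, 2], 0],
  [45, [0, 0, 2], 0],
  [45, [0, 0, 2], 0],
  [45, [0, 0, 2], 0],
  [45, [0, 0, 2], 0],
  [45, [0, 0, 0], 0],
])

```text
time_s: 9.5
position: [0.5208, -0.1282, 0.0584]
orientation: [[0.121, 0.993, -0.003], [0.993, -0.121, 0.012], [0.011, -0.004, -1.0]]
ft_force: [1.8, 12.6, -4.6]
width: 0.0447
```

Run:
```python
from station import *
import cv2,numpy as np
f=grab_frame("wrist");s=sense()
print(s['position'],s['width'],s['ft_force'])
a=cv2.resize(cv2.convertScaleAbs(f[180:440,200:460],alpha=2),None,fx=2.3,fy=2.3,interpolation=cv2.INTER_CUBIC)
cv2.imwrite("pics/w5.png",a)
```

```text
[ 0.52079539 -0.12818275  0.05836279] 0.04552344431157924 [ 1.98062272 12.31605975 -4.62983602]
```

View pics/w5.png

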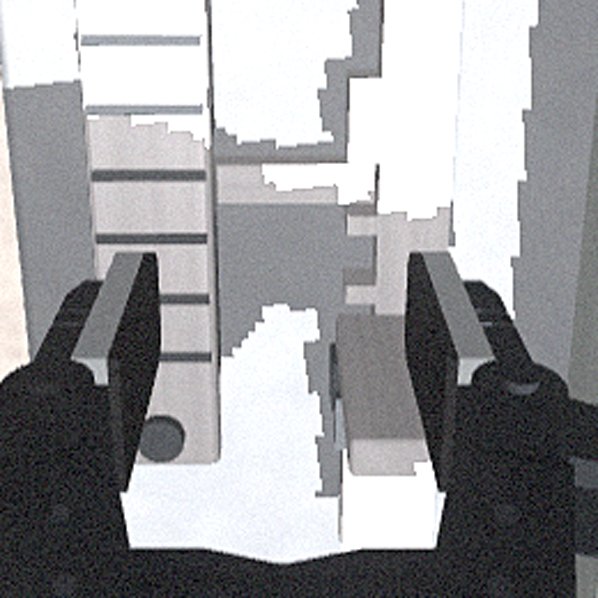

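Emit:
play_rows([
  [45, [0.25, 1.98, 0], 0],
  [45, [0.25, 1.98, 0], 0],
  [45, [0.4, 3, 0.5], 0],
  [45, [0.4, 3, 1], 0],
  [45, [0, 0, 2], 0],
  [45, [0, 0, 0], 0],
])

```text
time_s: 10.15
position: [0.5245, -0.1241, 0.0647]
orientation: [[0.125, 0.992, 0.001], [0.992, -0.125, -0.001], [-0.001, 0.001, -1.0]]
ft_force: [0.8, -0.2, -1.1]
width: 0.0454
```

Run:
```python
from station import *
import cv2,numpy as np
f=grab_frame("wrist");s=sense()
print(s['time_s'],s['position'],s['width'],s['ft_force'])
a=cv2.resize(cv2.convertScaleAbs(f[180:440,200:460],alpha=2),None,fx=2.3,fy=2.3,interpolation=cv2.INTER_CUBIC)
cv2.imwrite("pics/w6.png",a)
```

```text
10.2 [ 0.52437409 -0.12413594  0.06453247] 0.04475917784861181 [ 0.40487569 -0.55986736  0.62270223]
```

View pics/w6.png

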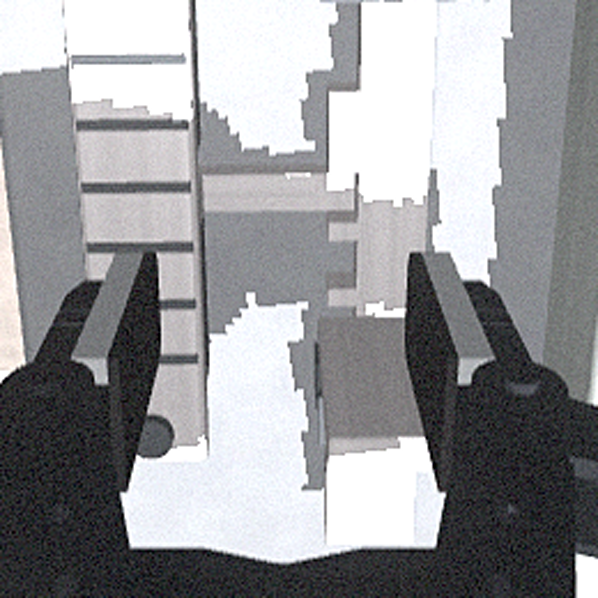

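Free of contact, and the catch arm sits in the last notch. I'll retract upward.

Emit:
play_rows([
  [45, [0, 0, 8], 0],
  [45, [0, 0, 15], 0],
  [45, [0, 0, 25], 0],
  [45, [0, 0, 30], 0],
  [45, [-5, 5, 30], 0],
  [45, [-10, 10, 30], 0],
  [45, [-10, 10, 20], 0],
  [45, [0, 0, 0], 0],
  [45, [0, 0, 0], 0],
])

```text
time_s: 11.1
position: [0.4993, -0.099, 0.2227]
orientation: [[0.125, 0.992, 0.002], [0.992, -0.125, -0.001], [-0.001, 0.002, -1.0]]
ft_force: [-0.3, 0.8, -0.5]
width: 0.0451
```

Run:
```python
from station import *
import cv2,numpy as np
s=sense();m=camera_model("wrist");f=grab_frame("wrist");h=grab_frame("scene");g=grab_frame("side")
print(s['time_s'],s['position'],s['ft_force'])
cv2.imwrite("pics/w7.png",cv2.convertScaleAbs(f,alpha=1.4))
cv2.imwrite("pics/w7c.png",cv2.resize(f[170:330,260:460],None,fx=4,fy=4,interpolation=cv2.INTER_CUBIC)[:600])
cv2.imwrite("pics/side7.png",cv2.resize(g[145:295,235:435],None,fx=4,fy=4,interpolation=cv2.INTER_CUBIC))
R=cv2.Rodrigues(m['rvec'])[0];K=np.array([[m['fx'],0,m['cx']],[0,m['fy'],m['cy']],[0,0,1]])
yaw=np.radians(-7.26);c,sn=np.cos(yaw),np.sin(yaw)
for n,p in dict(tabL_open=(10,-26.5,79),tabR_open=(40,-26.5,79),tabL_back=(10,-33.5,79),b1_up=(-35,-52,52),b2_up=(-13,-52,52),b1_dn=(-35,-52,44),b3_up=(-35,67,52),b3_dn=(-35,67,44)).items():
    x,y,z=np.array(p)/1000; w=np.array([.5243+c*x-sn*y,-.113+sn*x+c*y,z])
    uv=cv2.projectPoints(w.reshape(1,3),m['rvec'],m['tvec'],K,None)[0].ravel(); print(n,uv.round(1),((uv-(260,170))*4).round())
```

```text
11.1 [ 0.49928636 -0.09896247  0.22272918] [-0.25980952  0.82229657 -0.46985086]
tabL_open [366.8 267.6] [427. 391.]
tabR_open [404.3 267.7] [577. 391.]
tabL_back [366.5 275.7] [426. 423.]
b1_up [311.7 282.7] [207. 451.]
b2_up [336.5 282.7] [306. 451.]
b1_dn [312. 279.] [208. 436.]
b3_up [310.7 145.5] [203. -98.]
b3_dn [311.  144.8] [ 204. -101.]
```

View pics/w7.png

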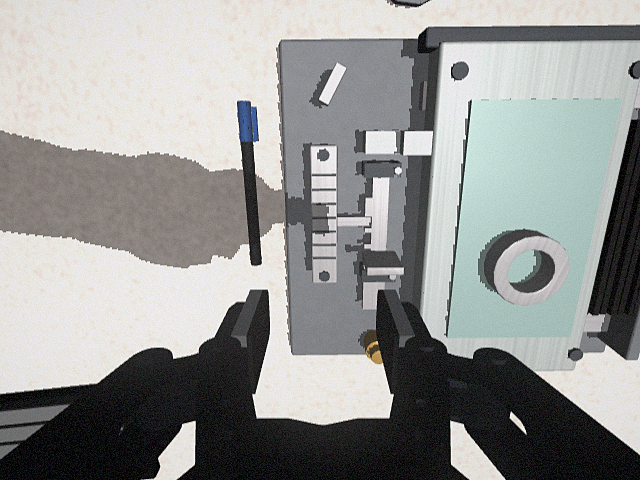

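View pics/w7c.png

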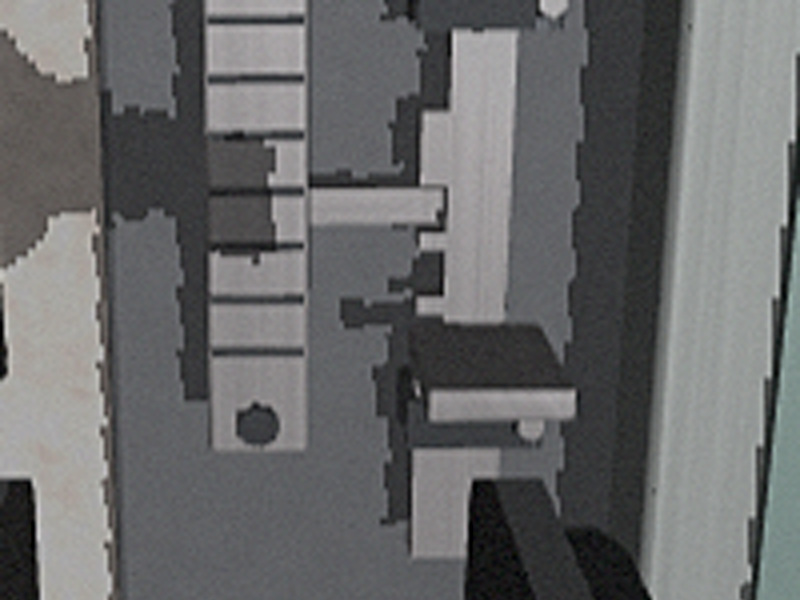

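View pics/side7.png

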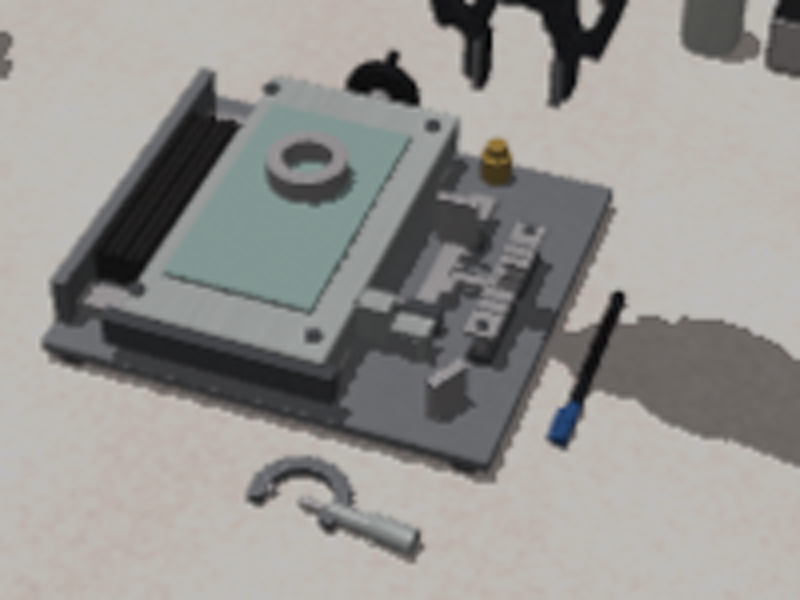

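The tab's upper edge is at crop rows 390–418, against a predicted 391–423 for fully open. The bar's end is at row 451, which is the "up" prediction. The catch arm stands in the last notch and everything else is where it was.

```bash
python3 -c "
from station import *
print(sign_off())"
```

```text
the job is handed in; nothing more can be done
None
```

The stage is unlocked: the bolt is drawn out to its end stop, the catch has sprung back up into the last notch, and the hand is clear. I handed the job in at about 11 s of the 38 s allowed.

- **Pressing the catch:** one fingertip pressed the thumb bar from first contact down about 8 mm. There the force rose sharply to about 15 N with no further movement, so it was on its stop. I held it there with about 12–13 N.
- **Drawing the bolt:** the other fingertip pushed the tab to the right until it stopped. The hand's position there was within about 0.1 mm of where I had worked out the end stop would be, and the push rose to about 18 N.
- **Letting go:** I raised the hand while the tab was still held against the stop, so the catch came up into the last notch. I then backed off the tab and lifted away.
- **Last checks:** in the final pictures the tab was where the fully open bolt should put it, to about 1 pixel. The bar's end matched its raised height, and the catch arm stood in the last notch. The force was back to noise level (under 1 N). The bush, block, ring, pen and micrometer looked unmoved.

- **One oddity:** during the lift the hand shifted about 3.5 mm towards the robot and dragged upward on the tab with about 5 N. This went away when I backed off.
- **Camera disagreement:** single-camera estimates of the stage position differed by up to about 7 mm. I used the wrist camera's estimate, and the contacts agreed with it.

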